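One stroke of the stud press

ROBOT

A 7-joint arm with a two-finger parallel gripper is mounted at the origin on the work surface. World frame = base frame: x ahead of the robot, y to its left, z up, the work surface at z = 0. Lengths are in m, angles in degrees, forces in N, time in s.
With the tool pointing down it reaches from about 0.425 to 0.95 m from the base axis. Payload 16.7 kg.
Tool frame: the origin (TCP) lies on the centre line of the jaws, within the pads' length; the fingertips stand 25 mm ahead of it and the grasp point (between the pads) lies 6 mm ahead of it; z points along the fingers, y is the direction in which the jaws open and shut (so a half turn about z gives the same grasp; the last joint's range is limited). The gripper opens to 94 mm and grips with 3 to 60 N. Pads are 16 mm wide; open, the fingers measure 119 mm over their backs; the gripper's body (75 mm by 177 mm) begins 78 mm behind the grasp point.
Start: joints at [-74.341, 24.414, 4.234, 92.017, -1.954, 63.644, -3.845], TCP at [0.277, 0.616, 0.23] pointing down, gripper open.
Joint ranges: [-163.25, 163.25], [-28.42, 122.38], [-70.27, 78.77], [12.13, 141.07], [-58.53, 238.53], [9.26, 117.41], [-156.51, 156.51]. Speed limits (degrees/s): [108.29, 108.29, 136.94, 136.94, 172.46, 172.46, 172.46].

INTERFACE

Orientations are given as [roll, pitch, yaw] about the fixed x, y, z axes, in that order (R = Rz(yaw) Ry(pitch) Rx(roll)).
In Python, from cell import bot gives the robot as it stands. The module is installed in compiled form; this text tells all that it offers.
- The arm moves only by the tool send_rows, never from a script. Its argument "steps" is a list of rows, each a list of 2 entries, a list of its own where there are three numbers: the shift along the tool's x, y, z in mm, then the turn about the tool's z in rad. In form: [[[dx, dy, dz], twist], ...]. A call has 1 to 5 rows; each row shifts and turns the commanded pose from where the row before left it, along the tool's axes as they then stand; what a row does not reach is not made up. A row lasts 1/12 s, in which the tool goes at most 41.7 mm and 7.16 degrees, less where a joint would pass 70% of its speed; a pose out of reach is approached as far as the arm can. A call with a gripper value outside its range is refused whole. "claw" is the finger opening in mm, from 0 to 94, set as the call begins (left out, the last holds). The fingers move at their own pace and stop on an object; "newtons" is the grip in N (left out, the last holds). Time passes only in rows, so rows that do not move let the fingers close. It gives the time, the measured TCP pose, the force and the opening at its end, in the units of the state.
- bot.sense(): the state, without advancing time (a new reading comes with each control period).
- bot.get_image(name): name is "scene" or "top" or "wrist"; returns a dict with "pixels" (384x512x3 uint8, red, green, blue), "intrinsics" (3x3 intrinsics, pixels), "extrinsics" (4x4, takes a point from camera to world coordinates). Camera axes: x right, y up, looking along -z (the intrinsics and any distortion apply to the point x, -y, -z); pixel columns grow to the right and rows downward; lengths in m; the calibration is good to about 2 mm. The wrist camera is an equidistant fisheye: a pixel r from the principal point sees the ray r / f radians off the axis. A picture is of the moment at which its call begins. There is no depth.
- bot.sign_off(): hands the job in, once; it reports no verdict.
Trained networks look in a picture, given as the dict that the camera call returned (one of the last four; its "shot" number tells which), for a name from the list of things; names that differ only in an ending like _2 or _b are one class to them, and where a whole thing is asked for, a point or a joint stands for the part that bears it (a point fixed in the world has none). Each returns a list of dicts, best first, with "confidence" (0 to 1); they miss things now and then, are a little off and sometimes report something else, mostly with a low value. They report only what shows in the picture. A call takes as long as a camera call.
- bot.recognise(picture, label): "bbox" ([left, top, width, height] as shares, 0 to 1, of the picture: columns of its width, rows of its height, round what is visible of it).
- bot.regions_of(picture, label): "region" (384x512 bool, what is visible of it) and "bbox" ([left, top, width, height] as shares, 0 to 1, of the picture: columns of its width, rows of its height, round what is visible of it).
The state is a dict: "clock": time; "qpos": joint angles; "joint_vel": joint speeds; "tau": joint torques, N m; "tool_pos": TCP position; "orientation": TCP orientation; "ft_force": force on the tool from outside, world axes, zero at the start; "ft_torque": the same for the moment, N m; "finger_gap": finger opening in m.
Only numpy, scipy, OpenCV 4.12 (cv2) and the standard library are available. Lean on these libraries where they do the work, as an engineer would, in place of code of your own. Each camera call takes 0.05 s, during which the arm holds its last target.

TASK

Push the loaded slide of the stud press home along its track until it bears firmly on the back stop (a push of about 10 N), without shifting the stop. Then take the flywheel's upright handle and turn the wheel through exactly one revolution, anticlockwise seen from above, so that the ram presses the stud in once, and leave the handle where it began. The handle's throw is not known exactly: feel your way round so as hardly to strain it inwards or outwards (under 7 N), then let go, and leave the other things alone.

Things in the scene. Friction and masses are not known exactly. Their poses are not given: they have to be found in the camera images.
- press: Grey bench press, fixed. Origin under the middle of its base (270 mm along y, 190 mm along x, 15 mm thick), z up; x is the feed direction, away from the operator. The flywheel stands on its left, the track for the slide on its right. A crank under the wheel drives the ram, level, at z = 43 mm, to the right (press -y) across the track. Nothing but the handle stands above z = 136 mm.
- track (a point): Point on the track's floor straight in front of the ram, 15 mm above the table (press x = 0, y = -62.5 mm). The track runs along press x from 190 mm before this point to 60 mm past it, between steel rails 10 mm high and 43 mm apart. A grey anvil, 70 mm long, top at z = 60 mm, stands at its right side to take the ram's thrust.
- slide: Aluminium slide lying loose in the track, 110 x 40 x 14 mm (about 0.3 to 0.6 kg), with a grey plastic block 36 x 34 x 24 mm on it and a brass stud standing out of the block's left side, towards the ram. Origin on its underside in line with the stud; x points along the track to the back stop, as the press's x. It starts 20 to 60 mm short of home, with 1.5 mm of side play each way between the rails.
- slide_lug (a point): Upper middle of the slide's upright grip lug (12 mm thick along the slide's x, 34 mm wide along y, top 15 mm above this point, 75 mm behind the stud on the operator's side). This point is 50 mm above the slide's underside, about z = 65 mm. Pushed from behind, the slide drags with about 2 N; pinched, it may tilt and drag with up to 10 N. Arm and stop together yield about 1 mm for 7 N.
- slide_nose (a point): Middle of the slide's front end face, 25 mm ahead of its origin; it meets the back stop.
- stop: Steel back stop in the track, 36 mm wide, 20 mm long, 22 mm high. Origin at the foot of the face that the slide meets; axes as the press. Held by a friction clamp, set at a different place along the track each time (origin at press x = 21 to 29 mm). It shifts if pushed with more than about 24 N.
- stud (a joint): How far the brass stud (10 mm across, level) has been pressed into the block, m: 0 at first (standing 8 mm proud), about 0.007 after one full stroke. It needs about 25 N from the ram.
- wheel (a joint): Angle of the flywheel, rad, growing anticlockwise seen from above. Starts between -0.35 and 0.35. At 0 the handle's spoke is on the operator's side of the shaft (press -x). The ram is drawn back at 0 and 2 pi and fully out (29 mm) at pi. A ram spring resists the first half turn and drives the second; with the stud being pressed the handle needs up to about 12 N.
- shaft (a point): On the axis of the flywheel's vertical shaft (press x = 0, y = +62.5 mm), at z = 115 mm, the height of the rim's middle. The dark steel spoked wheel is 152 mm across; its rim's top is at z = 124 mm, its hub cap's at 135 mm.
- spoke_end (a point): Top of the rim at the outer end of the wide slotted spoke that carries the handle, 67 mm from the shaft's axis, z = 124 mm; it turns with the wheel. The handle is a black upright sleeve, 18 mm across, z 133 to 193 mm, spinning freely on its pin. It is clamped in the slot 50 to 62 mm from the shaft's axis, differently each time: its throw must be felt or seen. The gripper need not turn with it.
- pin (a joint): Radial strain of the handle's pin block in its sprung slot on the wheel, m, outwards positive, 0 when unstrained; 1 mm for each 3 N of radial force. It must stay below 2.4 mm either way (7 N).
- cell_a: Bystander: white battery cell, 21 mm across, 70 mm tall, standing on the table. Origin under its middle.
- cell_b: Bystander: a like cell, standing on the far right corner of the press base.
- spare_block: Bystander: grey plastic block 28 x 26 x 16 mm on the press base, right of the track.
- meter: Bystander: black hand multimeter 140 x 70 x 40 mm lying on the table.
- module: Bystander: flat grey circuit module 100 x 60 x 20 mm on the table.
- driver: Bystander: screwdriver lying on the table.
- tape: Bystander: roll of paper tape, 90 mm across, 19 mm high, on the table.

How it is judged:
By the outcome, as a careful person would: the job done as asked, in the order asked, and still so for the second after the job is handed in, with the robot touching nothing.
It also fails if it takes over 72 s, if anything falls off the work surface, if the arm or the gripper's body presses on something with over 40 N, if the wrist force passes 120 N, or if a joint passes its speed limit or range.

## Working session

There is one attempt and no reset: what is moved stays moved. The work goes in short steps, Python scripts to look and compute and a tool call to move; the robot and the scene stay as the last step left them, time stands still between calls to the robot, and variables do not carry over. Pictures are saved under pics/ and viewed, and the job is handed in when it is done.

Besides the shell and the picture viewer there is one more tool, called in YAML: its name, and indented under it one key for each argument. send_rows: Moves the arm, as the interface text tells. Its arguments: {"type":"object","properties":{"steps":{"type":"array","items":{"type":"array"}},"claw":{"type":"number"},"newtons":{"type":"number"}},"required":["steps"]}

```bash
ls; mkdir -p pics; python3 - <<'E'
from cell import bot
import cv2
print(bot.sense())
for n in ["scene","top","wrist"]:
    p=bot.get_image(n); cv2.imwrite(f"pics/{n}0.png",p["pixels"][:,:,::-1]); print(n,p["intrinsics"],p["extrinsics"],[k for k in p])
E
```

```text
pics
{'clock': 0.0, 'qpos': array([-74.34048961,  24.44946587,   4.23169014,  92.05221752,
        -1.95417678,  63.64445255,  -3.84384425]), 'joint_vel': array([ 0.031181  ,  0.04547714, -0.0231495 , -0.21855474, -0.01603974,
        0.05703089,  0.05024617]), 'tau': array([ 8.42630379e-04, -9.35819077e+01,  3.66710633e+00, -4.54173303e+01,
       -4.88532940e-02,  2.00945197e-02,  1.32345749e-04]), 'tool_pos': array([0.27682775, 0.61516846, 0.22977812]), 'orientation': array([-1.79926220e+02,  5.23037346e-03,  1.55773161e+02]), 'ft_force': array([-0.6206601 ,  0.15482179, -0.69048237]), 'ft_torque': array([-0.00181422,  0.0128409 , -0.02428732]), 'finger_gap': 0.09401345676502798}
scene [[427.67482188   0.         257.39205099]
 [  0.         427.67482188 197.90795183]
 [  0.           0.           1.        ]] [[ 0.22648051 -0.64377718  0.73092922  1.33883701]
 [ 0.97395163  0.15828988 -0.16236544 -0.13122139]
 [-0.01117153  0.74866231  0.66285741  0.83369964]
 [ 0.          0.          0.          1.        ]] ['pixels', 'intrinsics', 'extrinsics', 'shot']
top [[440.18889373   0.         255.31416577]
 [  0.         440.18889373 187.50692485]
 [  0.           0.           1.        ]] [[ 0.00912538  0.99092487 -0.13410675  0.38172998]
 [-0.99984462  0.00701915 -0.01617008  0.01860163]
 [-0.01508202  0.13423347  0.99083495  1.40961348]
 [ 0.          0.          0.          1.        ]] ['pixels', 'intrinsics', 'extrinsics', 'shot']
wrist [[297.31863964   0.         256.66057946]
 [  0.         297.31863964 191.2660862 ]
 [  0.           0.           1.        ]] [[ 4.10652792e-01 -8.87273564e-01 -2.10023588e-01  2.16753906e-01]
 [ 9.11791690e-01  3.99497408e-01  9.50670081e-02  6.43206767e-01]
 [-4.46564037e-04 -2.30537295e-01  9.73063388e-01  3.83526508e-01]
 [ 0.00000000e+00  0.00000000e+00  0.00000000e+00  1.00000000e+00]] ['pixels', 'intrinsics', 'extrinsics', 'shot']
```

View pics/scene0.png

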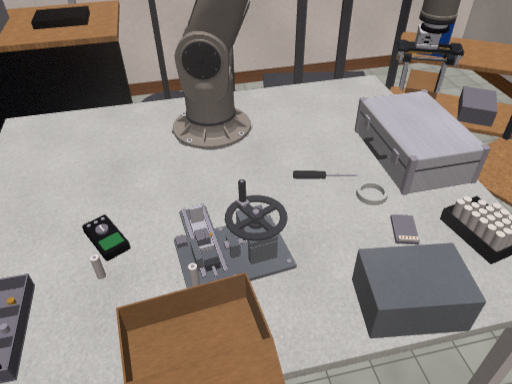

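View pics/top0.png

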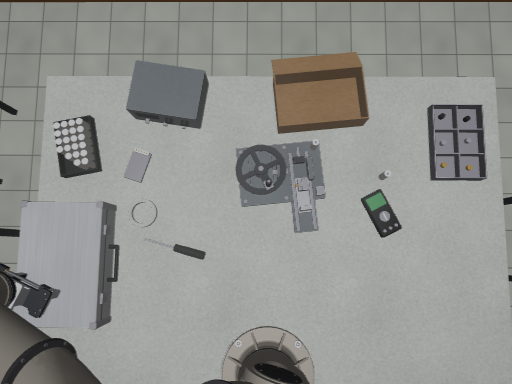

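View pics/wrist0.png

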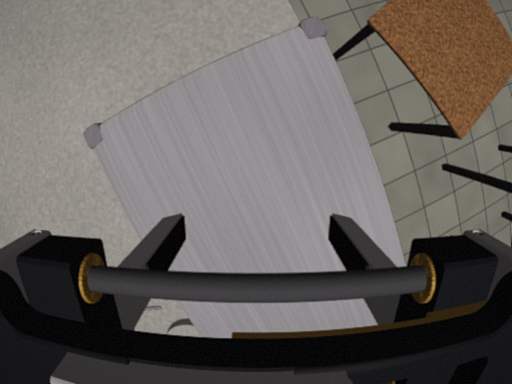

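The overview shows the press near top-image pixel (280,173), with the handle near (268,182) and the slide near (303,190). I'll zoom in on it.

```bash
cat > h.py <<'E'
import numpy as np, cv2
def proj(p,im):
    E=im["extrinsics"];K=im["intrinsics"]
    c=(np.asarray(p)-E[:3,3])@E[:3,:3]; c=c*[1,-1,-1]
    return (K[0,0]*c[...,0]/c[...,2]+K[0,2], K[1,1]*c[...,1]/c[...,2]+K[1,2])
def pz(u,v,z,im,fish=False):
    E=im["extrinsics"];K=im["intrinsics"]
    x=(u-K[0,2])/K[0,0];y=(v-K[1,2])/K[1,1]
    if fish:
        r=np.hypot(x,y); s=np.sin(r)/r if r>1e-9 else 1
        d=np.array([x*s,-y*s,-np.cos(r)])
    else: d=np.array([x,-y,-1])
    d=E[:3,:3]@d; t=(z-E[2,3])/d[2]
    return E[:3,3]+t*d
def projf(p,im):
    E=im["extrinsics"];K=im["intrinsics"]
    c=(np.asarray(p)-E[:3,3])@E[:3,:3]; c=c*[1,-1,-1]
    th=np.arctan2(np.hypot(c[...,0],c[...,1]),c[...,2]); ph=np.arctan2(c[...,1],c[...,0])
    return K[0,0]*th*np.cos(ph)+K[0,2], K[1,1]*th*np.sin(ph)+K[1,2]
E
python3 - <<'E'
import cv2
a=cv2.imread("pics/top0.png")[130:250,215:415]; cv2.imwrite("pics/top0z.png",cv2.resize(a,None,fx=4,fy=4,interpolation=cv2.INTER_CUBIC))
a=cv2.imread("pics/scene0.png")[165:295,160:310]; cv2.imwrite("pics/scene0z.png",cv2.resize(a,None,fx=4.5,fy=4.5,interpolation=cv2.INTER_CUBIC))
E
```

```text
(no output)
```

View pics/top0z.png

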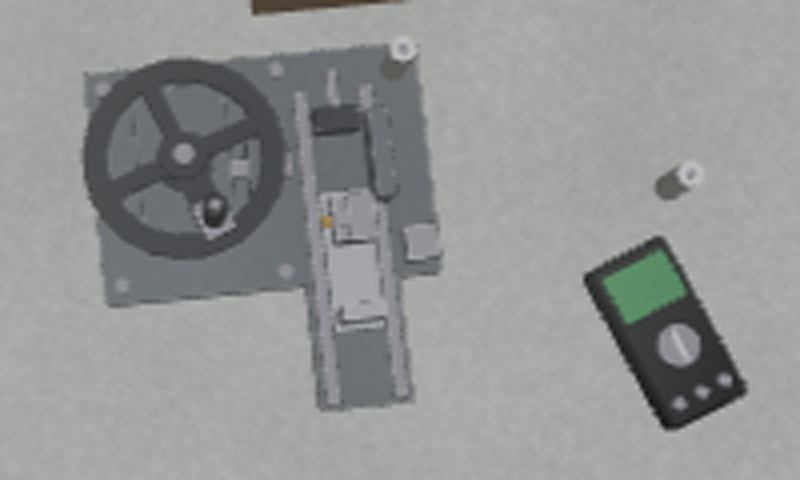

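View pics/scene0z.png

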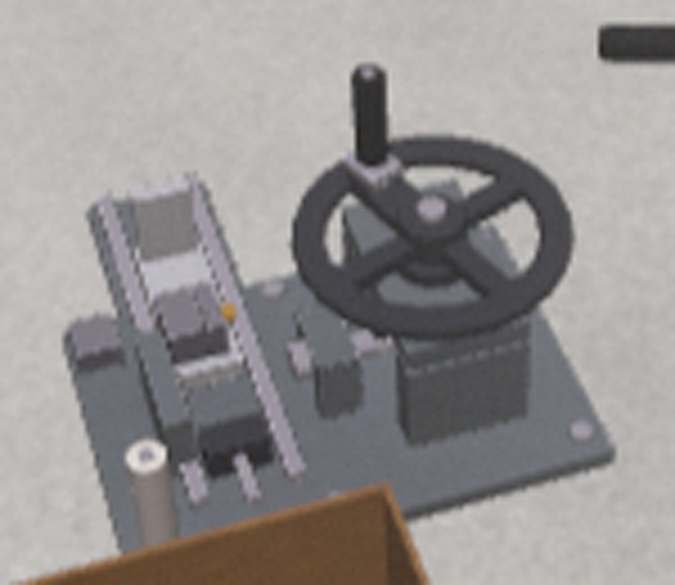

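```bash
cat > fit.py <<'E'
from cell import bot
from h import *
from scipy.optimize import least_squares
T=bot.get_image("top");S=bot.get_image("scene")
t=lambda u,v:((u+.5)/4-.5+215,(v+.5)/4-.5+130); s=lambda u,v:((u+.5)/4.5-.5+160,(v+.5)/4.5-.5+165)
obs=[((.095,.135,.015),T,t(84,73)),((-.095,.135,.015),T,t(107,307)),((-.095,-.135,.015),T,t(441,274)),((.095,-.135,.015),T,t(418,45)),((0,.0625,.135),T,t(184,153)),
((0,.0625,.135),S,s(432,208)),((.095,.135,.015),S,s(614,455)),((-.095,-.135,.015),S,s(66,340))]
def w(P,q):
    c,sn=np.cos(q[2]),np.sin(q[2]); P=np.asarray(P,float)
    return np.stack([q[0]+c*P[...,0]-sn*P[...,1],q[1]+sn*P[...,0]+c*P[...,1],P[...,2]],-1)
def res(q):
    return np.concatenate([np.subtract(proj(w(P,q),im),o) for P,im,o in obs])
r=least_squares(res,[.57,0,0.05],loss="soft_l1",f_scale=.5); q=r.x
print("press",q[:2],np.degrees(q[2])); print(np.round(res(q).reshape(-1,2),2))
def inv(p):
    c,sn=np.cos(q[2]),np.sin(q[2]);d=np.array(p)[:2]-q[:2];return np.array([c*d[0]+sn*d[1],-sn*d[0]+c*d[1]])
print("shaft",w((0,.0625,.115),q))
for nm,im,px,z in [("handle top",T,t(217,203),.193),("handle top S",S,s(370,74),.193),("stud T",T,t(325,222),.043),("stud S",S,s(229,312),.043),("lug top far?",T,t(360,322),.080),("stop T",T,t(337,105),.037)]:
    p=pz(*px,z,im); l=inv(p); print(nm,p,"press",l, "r,ang from -x", np.hypot(l[0],l[1]-.0625), np.degrees(np.arctan2(-(l[1]-.0625),-l[0])))
for l in ["slide_lug","spoke_end","stop","slide","stud","wheel","cell_a","cell_b"]:
  for im in (T,S):
    o=bot.recognise(im,l)
    if o:
        b=np.array(o[0]["bbox"])*[512,384,512,384]; print(l,o[0]["confidence"],b.round(1))
E
python3 fit.py
```

```text
press [ 0.61881393 -0.03764312] 5.571640691291765
[[ 0.12 -0.2 ]
 [-0.73 -0.49]
 [ 0.35  0.2 ]
 [-0.33 -0.67]
 [-0.08 -0.05]
 [-0.28  0.08]
 [ 0.31 -0.77]
 [-1.28 -2.22]]
shaft [0.61274579 0.02456161 0.115     ]
handle top [0.56677312 0.00074431 0.193     ] press [-0.04806791  0.04325873] r,ang from -x 0.05177596094604036 21.815907907467427
handle top S [0.56494011 0.00357973 0.193     ] press [-0.04961696  0.04625871] r,ang from -x 0.05220749022728487 18.124998763670767
stud T [ 0.57512319 -0.08604376  0.043     ] press [-0.04818356 -0.04393003] r,ang from -x 0.1168289650029378 65.64253754879597
stud S [ 0.57344965 -0.08513598  0.043     ] press [-0.04976106 -0.04286405] r,ang from -x 0.11652358962969976 64.71969429170825
lug top far? [ 0.49376503 -0.10937476  0.08      ] press [-0.13142257 -0.05925172] r,ang from -x 0.17915181320035722 42.81245813940475
stop T [ 0.66977549 -0.09631283  0.037     ] press [ 0.04502453 -0.06334041] r,ang from -x 0.13365259760774736 109.68673987685358
slide_lug 0.58 [381.4 171.4   9.7   9.8]
slide_lug 0.64 [190.3 206.9  20.7  44.2]
spoke_end 0.71 [232.4 145.7  55.2  50.4]
spoke_end 0.89 [229.8 179.   60.5  63. ]
stop 0.51 [292.2 147.7  10.4  16.1]
stop 0.73 [204.8 256.8  16.3  17.5]
slide 0.75 [294.9 176.1  16.6  35.5]
slide 0.85 [187.2 202.3  24.1  49.6]
stud 0.57 [174.6 233.2  13.8  14.6]
wheel 0.93 [235.4 144.4  51.1  50.4]
wheel 0.68 [225.3 180.1  60.8  62.9]
cell_a 0.56 [380.3 170.9   7.1  10.3]
cell_a 0.64 [ 90.8 251.7  15.3  25. ]
cell_b 0.56 [380.3 170.9   7.1  10.3]
cell_b 0.64 [ 90.8 251.7  15.3  25. ]
```

Both cameras agree on the press pose to about 2–3 mm: (0.619, −0.038), yaw 5.6°. The slide is about 49 mm short, the throw is about 52 mm and the wheel starts at about +0.33 rad. Next I move towards the press, high up.

```bash
cat >> h.py <<'E'
def tool(d,yaw):
    y=np.radians(yaw); d=np.asarray(d)*1000
    return np.round([d[0]*np.cos(y)+d[1]*np.sin(y), d[0]*np.sin(y)-d[1]*np.cos(y), -d[2]],1)
PR=np.array([.6188,-.0376,np.radians(5.57)])
def P2W(x,y,z,q=None):
    q=PR if q is None else q
    c,s=np.cos(q[2]),np.sin(q[2]); return np.array([q[0]+c*x-s*y,q[1]+s*x+c*y,z])
E
python3 - <<'E'
from h import *
a=np.array([.277,.615,.23]);b=np.array([.50,.30,.28]);c=P2W(-.155,-.0655,.28)
print(tool(b-a,155.77),tool(c-b,155.77),c)
E
```

```text
[-332.6 -195.7  -50. ] [-144.9 -393.    -0. ] [ 0.4708894  -0.11783531  0.28      ]
```

send_rows:
  steps:
    - [[-33.3, -19.6, -10], 0]
    - [[-33.3, -19.6, -10], 0]
    - [[-33.3, -19.6, -10], 0]
    - [[-33.3, -19.6, -10], 0]
    - [[-33.3, -19.6, -10], 0]
  claw: 0

```text
clock: 1.47
tool_pos: [0.3893, 0.4562, 0.281]
orientation: [180.0, -0.0, 155.8]
ft_force: [1.1, 0.8, 0.9]
finger_gap: 0.0646
```

send_rows:
  steps:
    - [[-33.3, -19.6, 0], 0]
    - [[-33.3, -19.6, 0], 0]
    - [[-33.3, -19.6, 0], 0]
    - [[-33.3, -19.6, 0], 0]
    - [[-33.3, -19.6, 0], 0]

```text
clock: 1.88
tool_pos: [0.501, 0.2984, 0.2808]
orientation: [180.0, 0.0, 155.8]
ft_force: [0.1, 1.3, -0.1]
finger_gap: 0.0308
```

send_rows:
  steps:
    - [[-13.2, -35.7, 0], 0]
    - [[-13.2, -35.7, 0], 0]
    - [[-13.2, -35.7, 0], 0]
    - [[-13.2, -35.7, 0], 0]
    - [[-13.2, -35.7, 0], 0]

```text
clock: 2.3
tool_pos: [0.4867, 0.1085, 0.2806]
orientation: [180.0, 0.0, 155.8]
ft_force: [1.8, -0.3, 0.2]
finger_gap: 0.0008
```

send_rows:
  steps:
    - [[-13.2, -35.7, 0], 0]
    - [[-13.2, -35.7, 0], 0]
    - [[-13.2, -35.7, 0], 0]
    - [[-13.2, -35.7, 0], 0]
    - [[-13.2, -35.7, 0], 0]

```text
clock: 2.72
tool_pos: [0.4736, -0.0814, 0.2808]
orientation: [180.0, 0.0, 155.8]
ft_force: [0.8, 0.5, -0.5]
finger_gap: -0.0001
```

send_rows:
  steps:
    - [[-13.2, -35.7, 0], -0.075]
    - [[0, 0, 0], -0.1]
    - [[0, 0, 0], -0.1]
    - [[0, 0, 0], -0.1]
    - [[0, 0, 0], -0.1]

```text
clock: 3.13
tool_pos: [0.4714, -0.1178, 0.2806]
orientation: [180.0, 0.0, -176.8]
ft_force: [-0.3, 0.1, 0.1]
finger_gap: 0.0007
```

send_rows:
  steps:
    - [[0, 0, 0], -0.042]
    - [[0, 0, 0], 0]

```text
clock: 3.3
tool_pos: [0.4715, -0.1176, 0.2806]
orientation: [180.0, 0.0, -174.5]
ft_force: [0.4, 0.6, -0.8]
finger_gap: 0.0002
```

```bash
python3 - <<'E'
from cell import bot
import cv2,pickle
print(bot.sense())
for n in ["top","wrist","scene"]:
    p=bot.get_image(n); cv2.imwrite(f"pics/{n}1.png",p["pixels"][:,:,::-1]); pickle.dump(p,open(f"{n}1.pkl","wb"))
a=cv2.imread("pics/top1.png")[130:250,215:415]; cv2.imwrite("pics/top1z.png",cv2.resize(a,None,fx=4,fy=4,interpolation=cv2.INTER_CUBIC))
a=cv2.imread("pics/wrist1.png"); cv2.imwrite("pics/wrist1z.png",cv2.resize(a,(800,600),interpolation=cv2.INTER_CUBIC))
E
```

```text
{'clock': 3.3, 'qpos': array([-22.40889968,   3.12404697,  30.4234789 , 113.48266865,
        -1.77044996,  63.81769827, 104.27588796]), 'joint_vel': array([-0.2695349 , -0.01964423,  0.18839907,  0.0297341 ,  0.05592882,
        0.01380323, -5.83504788]), 'tau': array([  0.17986645, -42.63882279,   1.42300867, -45.47891736,
         0.05728163,   0.06652851,   2.1277269 ]), 'tool_pos': array([ 0.47146906, -0.11762238,  0.28061017]), 'orientation': array([ 1.79996562e+02,  1.71676464e-02, -1.74482431e+02]), 'ft_force': array([ 0.43003748,  0.59403426, -0.78966692]), 'ft_torque': array([ 0.06615721, -0.00567103, -0.03888127]), 'finger_gap': 0.00022400261534183088}
```

View pics/wrist1z.png

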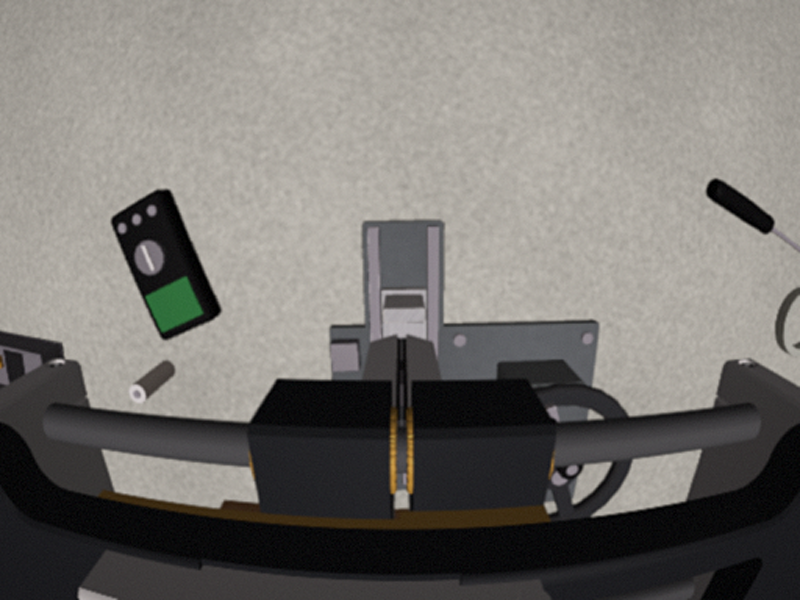

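View pics/top1z.png

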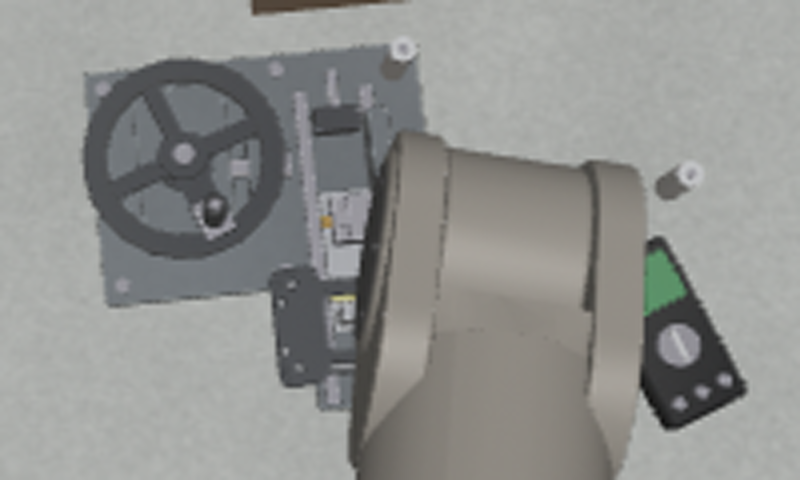

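```bash
python3 - <<'E'
from h import *
import pickle
im=pickle.load(open("wrist1.pkl","rb"))
k=800/512
def L(p):
    c,s=np.cos(PR[2]),np.sin(PR[2]);d=p[:2]-PR[:2];return np.array([c*d[0]+s*d[1],-s*d[0]+c*d[1]])
for nm,P in dict(trackend=(-.19,-.0625,.015),trL=(-.19,-.0625+.0215,.025),nearL=(-.095,.135,.015),nearR=(-.095,-.135,.015),sl_rear=(-.049-.085,-.0625,.029),lugrt=(-.13,-.0625,.08),lugft=(-.118,-.0625,.08)).items():
    print(nm,np.round(np.multiply(projf(P2W(*P),im),k)))
for nm,px,z in [("track end mid",(403,221),.015),("nearL",(598,321),.015),("nearR",(330,326),.015),("slide rear top",(404,290),.029),("lug rear bottom",(404,296),.029),("lug rear top L",(385,307),.08),("lug rear top R",(424,307),.08)]:
    print(nm,L(pz(px[0]/k,px[1]/k,z,im,True)).round(4))
a=cv2.imread("pics/wrist1.png")[135:225,210:330]; cv2.imwrite("pics/w1c.png",cv2.resize(a,None,fx=6,fy=6,interpolation=cv2.INTER_CUBIC))
E
```

```text
trackend [403. 224.]
trL [428. 225.]
nearL [600. 323.]
nearR [327. 326.]
sl_rear [403. 288.]
lugrt [404. 307.]
lugft [404. 321.]
track end mid [-0.1929 -0.0626]
nearL [-0.0971  0.1324]
nearR [-0.0947 -0.1322]
slide rear top [-0.1323 -0.062 ]
lug rear bottom [-0.1268 -0.062 ]
lug rear top L [-0.1297 -0.0773]
lug rear top R [-0.1296 -0.0466]
```

View pics/w1c.png

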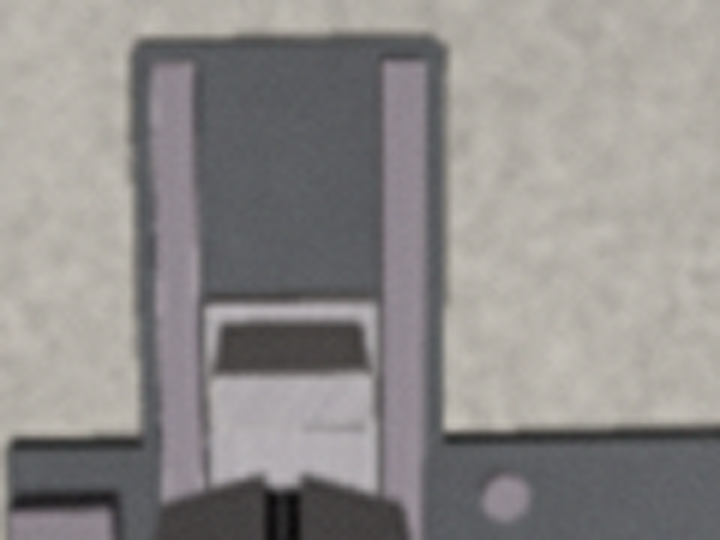

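The wrist view at pixel (404,307) puts the lug's rear top at press x = −0.130 with y centred, which matches the top-view estimate. Now I descend behind the lug with the jaws closed.

send_rows:
  steps:
    - [[0, 0, 40], 0]
    - [[0, 0, 40], 0]
    - [[0, 0, 40], 0]
    - [[0, 0, 40], 0]
    - [[0, 0, 30], 0]

```text
clock: 3.87
tool_pos: [0.4704, -0.1175, 0.0879]
orientation: [-180.0, -0.1, -174.7]
ft_force: [-0.1, -0.2, 0.1]
finger_gap: 0.001
```

send_rows:
  steps:
    - [[0, 0, 12], 0]
    - [[0, 0, 14], 0]
    - [[0, 0, 0], 0]
    - [[0, 0, 0], 0]

```text
clock: 4.2
tool_pos: [0.4712, -0.1177, 0.0643]
orientation: [-180.0, -0.1, -174.7]
ft_force: [0.6, 0.1, -0.3]
finger_gap: 0.0004
```

send_rows:
  steps:
    - [[-5, 0, 0], 0]
    - [[-5, 0, 0], 0]
    - [[-4, 0, 0], 0]
    - [[-3, 0, 0], 0]
    - [[-3, 0, 0], 0]

```text
clock: 4.62
tool_pos: [0.4915, -0.1156, 0.0648]
orientation: [180.0, -0.0, -174.6]
ft_force: [-5.0, -0.4, 3.3]
finger_gap: 0.0005
```

send_rows:
  steps:
    - [[-4, 0, 0], 0]
    - [[-4, 0, 0], 0]
    - [[-4, 0, 0], 0]
    - [[-4, 0, 0], 0]
    - [[-4, 0, 0], 0]

```text
clock: 5.03
tool_pos: [0.5116, -0.1138, 0.0644]
orientation: [-180.0, -0.0, -174.6]
ft_force: [-4.9, -0.6, 3.2]
finger_gap: 0.0007
```

send_rows:
  steps:
    - [[-4, 0, 0], 0]
    - [[-3, 0, 0], 0]
    - [[-3, 0, 0], 0]
    - [[-3, 0, 0], 0]
    - [[-2, 0, 0], 0]

```text
clock: 5.45
tool_pos: [0.5267, -0.1123, 0.0644]
orientation: [-180.0, 0.0, -174.6]
ft_force: [-3.2, -0.7, 1.4]
finger_gap: 0.0008
```

send_rows:
  steps:
    - [[-1.5, 0, 0], 0]
    - [[-1, 0, 0], 0]
    - [[-1, 0, 0], 0]
    - [[-1, 0, 0], 0]

```text
clock: 5.78
tool_pos: [0.5308, -0.1119, 0.0645]
orientation: [-180.0, 0.0, -174.6]
ft_force: [-2.1, 0.1, 0.1]
finger_gap: 0.0006
```

send_rows:
  steps:
    - [[-1, 0, 0], 0]
    - [[-1, 0, 0], 0]
    - [[-0.5, 0, 0], 0]

```text
clock: 6.03
tool_pos: [0.5334, -0.1117, 0.0645]
orientation: [-180.0, 0.0, -174.6]
ft_force: [-2.2, -0.2, -1.2]
finger_gap: 0.0002
```

send_rows:
  steps:
    - [[-0.7, 0, 0], 0]
    - [[-0.7, 0, 0], 0]

```text
clock: 6.2
tool_pos: [0.5343, -0.1116, 0.0644]
orientation: [180.0, -0.0, -174.6]
ft_force: [-7.3, 0.1, 6.6]
finger_gap: 0.0005
```

send_rows:
  steps:
    - [[-0.7, 0, 0], 0]
    - [[-0.7, 0, 0], 0]

```text
clock: 6.37
tool_pos: [0.5344, -0.1117, 0.0644]
orientation: [180.0, -0.2, -174.6]
ft_force: [-15.6, -0.6, 11.7]
finger_gap: 0.0008
```

send_rows:
  steps:
    - [[-0.7, 0, 0], 0]
    - [[-0.7, 0, 0], 0]

```text
clock: 6.53
tool_pos: [0.5345, -0.1117, 0.0641]
orientation: [179.9, -0.3, -174.6]
ft_force: [-23.8, -0.8, 17.9]
finger_gap: 0.001
```

The slide is home. The push reached about 24 N at the tool (about 22 N at the stop, less drag), just under the clamp's limit, and the position held steady. I back off now and check.

send_rows:
  steps:
    - [[0.7, 0, 0], 0]
    - [[0.7, 0, 0], 0]
    - [[0.7, 0, 0], 0]

```text
clock: 6.78
tool_pos: [0.5344, -0.1118, 0.0643]
orientation: [180.0, -0.1, -174.6]
ft_force: [-3.2, -0.7, -0.8]
finger_gap: 0.0005
```

send_rows:
  steps:
    - [[0.7, 0, 0], 0]
    - [[0.7, 0, 0], 0]
    - [[0.7, 0, 0], 0]
    - [[1, 0, 0], 0]
    - [[3, 0, 0], 0]

```text
clock: 7.2
tool_pos: [0.5297, -0.112, 0.0646]
orientation: [-180.0, 0.0, -174.6]
ft_force: [-0.3, 0.2, -0.5]
finger_gap: 0.0004
```

send_rows:
  steps:
    - [[-2, 0, 0], 0]
    - [[-1.5, 0, 0], 0]
    - [[-0.8, 0, 0], 0]
    - [[-0.6, 0, 0], 0]
    - [[-0.4, 0, 0], 0]

```text
clock: 7.62
tool_pos: [0.5343, -0.1116, 0.0644]
orientation: [180.0, -0.0, -174.6]
ft_force: [-4.1, 0.1, 3.1]
finger_gap: 0.0006
```

send_rows:
  steps:
    - [[-0.5, 0, 0], 0]
    - [[0, 0, 0], 0]

```text
clock: 7.78
tool_pos: [0.5343, -0.1116, 0.0643]
orientation: [180.0, -0.1, -174.6]
ft_force: [-5.2, 0.4, 3.7]
finger_gap: 0.0004
```

send_rows:
  steps:
    - [[-0.4, 0, 0], 0]
    - [[0, 0, 0], 0]

```text
clock: 7.95
tool_pos: [0.5343, -0.1116, 0.0643]
orientation: [180.0, -0.1, -174.6]
ft_force: [-6.4, -0.0, 5.7]
finger_gap: 0.0005
```

send_rows:
  steps:
    - [[-0.6, 0, 0], 0]
    - [[0, 0, 0], 0]

```text
clock: 8.12
tool_pos: [0.5344, -0.1116, 0.0642]
orientation: [180.0, -0.2, -174.6]
ft_force: [-10.6, -0.8, 7.9]
finger_gap: 0.001
```

send_rows:
  steps:
    - [[-0.3, 0, 0], 0]
    - [[0, 0, 0], 0]

```text
clock: 8.28
tool_pos: [0.5344, -0.1117, 0.0642]
orientation: [180.0, -0.2, -174.6]
ft_force: [-11.2, -0.8, 10.3]
finger_gap: 0.0004
```

send_rows:
  steps:
    - [[0.7, 0, 0], 0]
    - [[0.7, 0, 0], 0]
    - [[0.7, 0, 0], 0]
    - [[1, 0, 0], 0]
    - [[4, 0, 0], 0]

```text
clock: 8.7
tool_pos: [0.5298, -0.112, 0.0646]
orientation: [-180.0, 0.0, -174.6]
ft_force: [0.2, 0.2, -0.2]
finger_gap: 0.0004
```

send_rows:
  steps:
    - [[15, 0, 0], 0]
    - [[20, 0, -20], 0]
    - [[10, 0, -38], 0]
    - [[0, 0, -40], 0]
    - [[0, 0, -40], 0]

```text
clock: 9.12
tool_pos: [0.483, -0.1168, 0.2039]
orientation: [-180.0, -0.1, -174.7]
ft_force: [1.2, 0.5, 0.5]
finger_gap: 0.0003
```

send_rows:
  steps:
    - [[0, 0, -40], 0]
    - [[0, 0, -30], 0]
    - [[0, 0, 0], 0]
  claw: 60

```text
clock: 9.37
tool_pos: [0.4866, -0.1169, 0.2783]
orientation: [180.0, 0.5, -174.6]
ft_force: [1.7, -0.8, 0.4]
finger_gap: 0.0171
```

```bash
python3 - <<'E'
from cell import bot
import cv2,pickle
print(bot.sense()["tool_pos"],bot.sense()["orientation"])
for n in ["top","wrist","scene"]:
    p=bot.get_image(n); cv2.imwrite(f"pics/{n}2.png",p["pixels"][:,:,::-1]); pickle.dump(p,open(f"{n}2.pkl","wb"))
a=cv2.imread("pics/top2.png")[130:250,215:415]; cv2.imwrite("pics/top2z.png",cv2.resize(a,None,fx=4,fy=4,interpolation=cv2.INTER_CUBIC))
a=cv2.imread("pics/scene2.png")[165:295,160:310]; cv2.imwrite("pics/scene2z.png",cv2.resize(a,None,fx=4.5,fy=4.5,interpolation=cv2.INTER_CUBIC))
E
```

```text
[ 0.48657107 -0.11691995  0.27825522] [ 179.98858349    0.48954736 -174.62594132]
```

View pics/top2z.png

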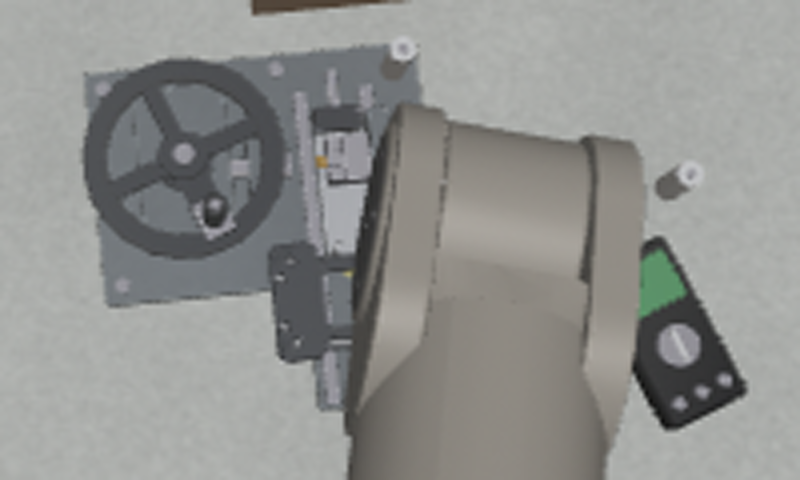

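View pics/scene2z.png

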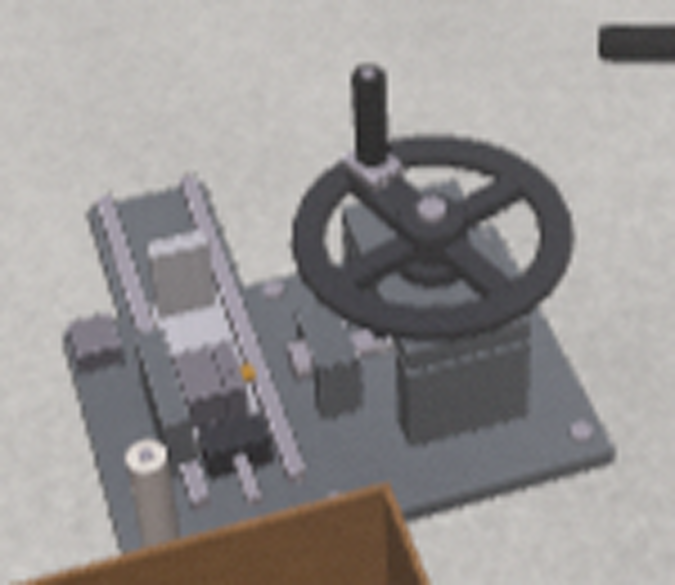

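View pics/wrist2.png

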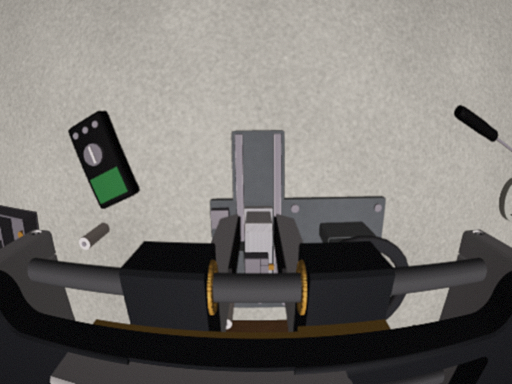

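The slide's nose now bears on the stop and the wheel is untouched (handle top still at zoomed pixel (217,203)). Next, over to the handle.

```bash
python3 - <<'E'
from h import *
print(tool(np.array([.5658,.0022,.270])-np.array([.4868,-.1169,.2805]),-154.6))
E
```

```text
[-122.4   73.7   10.5]
```

send_rows:
  steps:
    - [[0, 0, 0], -0.07]
    - [[0, 0, 0], -0.07]
    - [[0, 0, 0], -0.07]
    - [[0, 0, 0], -0.07]
    - [[0, 0, 0], -0.07]

```text
clock: 9.93
tool_pos: [0.4836, -0.1163, 0.2708]
orientation: [179.9, -0.2, -154.4]
ft_force: [-0.1, 0.3, -0.1]
finger_gap: 0.0593
```

```bash
python3 - <<'E'
from h import *
print(tool(np.array([.5658,.0022,.270])-np.array([.4836,-.1163,.2708]),-154.4))
E
```

```text
[-125.3   71.3    0.8]
```

send_rows:
  steps:
    - [[-31.3, 17.8, 0], 0]
    - [[-31.3, 17.8, 0], 0]
    - [[-31.3, 17.8, 0], 0]
    - [[-31.3, 17.8, 0], 0]
    - [[0, 0, 0], 0]

```text
clock: 10.35
tool_pos: [0.5688, 0.0084, 0.2699]
orientation: [179.9, -0.1, -154.2]
ft_force: [-0.1, 1.5, -0.3]
finger_gap: 0.0603
```

```bash
python3 - <<'E'
from cell import bot
import cv2,pickle
print(bot.sense()["tool_pos"],bot.sense()["orientation"])
for n in ["top","wrist","scene"]:
    p=bot.get_image(n); cv2.imwrite(f"pics/{n}3.png",p["pixels"][:,:,::-1]); pickle.dump(p,open(f"{n}3.pkl","wb"))
a=cv2.imread("pics/scene3.png")[100:250,190:340]; cv2.imwrite("pics/scene3z.png",cv2.resize(a,None,fx=4,fy=4,interpolation=cv2.INTER_CUBIC))
a=cv2.imread("pics/wrist3.png"); cv2.imwrite("pics/wrist3z.png",cv2.resize(a,(800,600),interpolation=cv2.INTER_CUBIC))
E
```

```text
[0.56883463 0.00837708 0.26989397] [ 1.79928794e+02 -1.34968221e-01 -1.54159061e+02]
```

View pics/wrist3z.png

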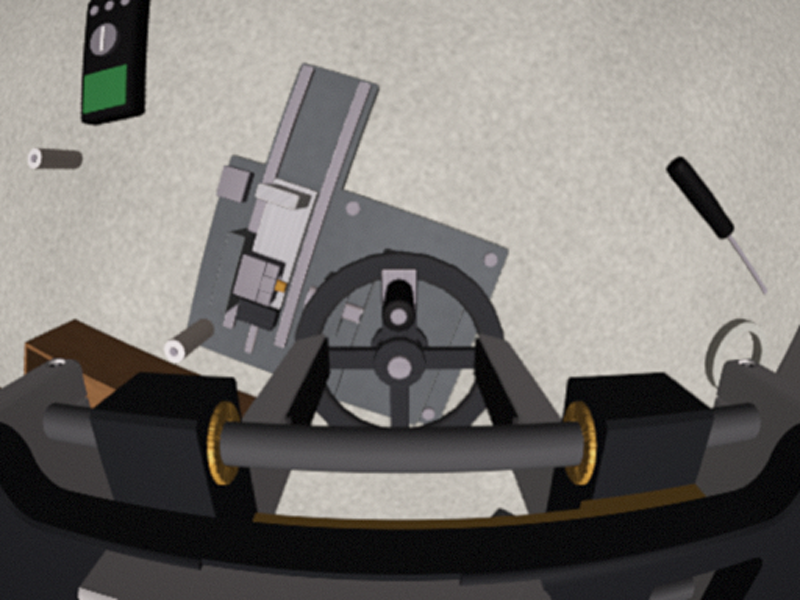

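View pics/scene3z.png

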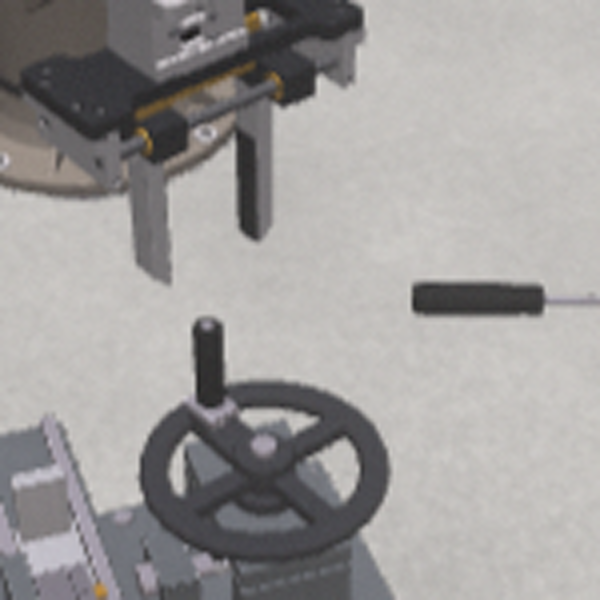

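```bash
python3 - <<'E'
from h import *
import pickle
im=pickle.load(open("wrist3.pkl","rb"));k=800/512
h=pz(398/k,316/k,.193,im,True); b=pz(399.5/k,367/k,.135,im,True)
print(h,b,np.linalg.norm((h-b)[:2])); print(np.degrees(np.arctan2(*(h-b)[[1,0]])))
print("joint-ang press", np.degrees(np.arctan2(*(h-b)[[1,0]]))%360-180-5.57)
for s in ["top2.pkl"]:
    t=pickle.load(open(s,"rb"))
    f=lambda u,v:((u+.5)/4-.5+215,(v+.5)/4-.5+130)
    for px in [(216,202),(217,204),(214,203)]: print(pz(*f(*px),.193,t))
    print(pz(*f(184,153),.135,t))
from cell import bot
print(bot.sense()["qpos"])
E
```

```text
[0.56582342 0.0030745  0.193     ] [0.6116123  0.02580291 0.135     ] 0.05111948099676143
-153.60139227427885
joint-ang press 20.82860772572115
[0.56747488 0.00144619 0.193     ]
[0.56606669 0.00074078 0.193     ]
[0.5667588  0.00283925 0.193     ]
[0.61259094 0.02432117 0.135     ]
[-28.93972482  12.89981284  26.39434304 104.62136365  -6.26612522
  64.09332485 115.09991652]
```

```bash
python3 - <<'E'
from h import *
print(tool(np.array([.566,.0025,.17])-np.array([.5688,.0084,.2699]),-154.2))
E
```

```text
[ 5.1 -4.1 99.9]
```

send_rows:
  steps:
    - [[5.1, -4.1, 0], 0]
    - [[0, 0, 25], 0]
    - [[0, 0, 35], 0]
    - [[0, 0, 25], 0]
    - [[0, 0, 15], 0]

```text
clock: 10.92
tool_pos: [0.5619, -0.0059, 0.1699]
orientation: [180.0, -0.2, -154.7]
ft_force: [0.1, -0.3, -0.0]
finger_gap: 0.0599
```

send_rows:
  steps:
    - [[0, 0, 0], 0]
    - [[0, 0, 0], 0]

```text
clock: 11.08
tool_pos: [0.5632, -0.0056, 0.1724]
orientation: [180.0, -0.1, -154.7]
ft_force: [0.7, 0.2, 0.3]
finger_gap: 0.06
```

send_rows:
  steps:
    - [[-3, 3, 1], 0]
    - [[-3, 3.1, 1], 0]
    - [[0, 0, 0], 0]
    - [[0, 0, 0], 0]
    - [[0, 0, 0], 0]

```text
clock: 11.5
tool_pos: [0.567, 0.004, 0.1709]
orientation: [-180.0, 0.0, -154.5]
ft_force: [0.8, -0.5, -0.7]
finger_gap: 0.0597
```

```bash
python3 - <<'E'
from cell import bot
from h import *
s=bot.sense();print(s["tool_pos"],s["orientation"],s["ft_force"])
im=bot.get_image("wrist"); cv2.imwrite("pics/wrist4.png",im["pixels"][:,:,::-1])
a=cv2.imread("pics/wrist4.png"); cv2.imwrite("pics/wrist4z.png",cv2.resize(a,(800,600),interpolation=cv2.INTER_CUBIC))
import pickle;pickle.dump(im,open("wrist4.pkl","wb"))
E
```

```text
[0.56698997 0.00404246 0.17092673] [-1.79991861e+02  3.34311754e-02 -1.54534177e+02] [ 0.84854185 -0.45184034 -0.68426136]
```

View pics/wrist4z.png

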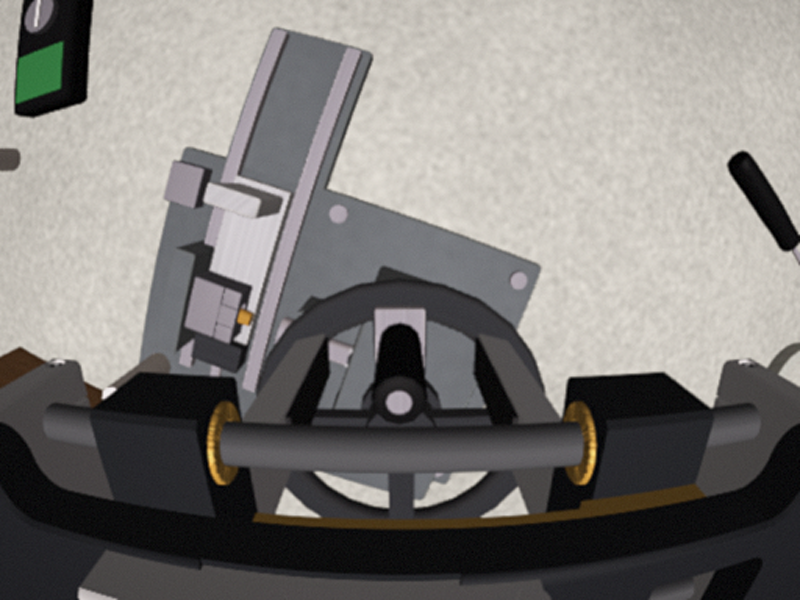

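```bash
python3 - <<'E'
from h import *
import pickle
im=pickle.load(open("wrist4.pkl","rb"));k=800/512
h=pz(399/k,402/k,.193,im,True);print(h, tool(h-np.array([.567,.004,.193]),-154.5))
E
```

```text
[0.56586558 0.00313299 0.193     ] [ 1.4 -0.3 -0. ]
```

send_rows:
  steps:
    - [[1.2, -0.3, 0], 0]
    - [[0, 0, 0], 0]
    - [[0, 0, 0], 0]
    - [[0, 0, 0], 0]
    - [[0, 0, 0], 0]
  claw: 10
  newtons: 25

```text
clock: 11.97
tool_pos: [0.5659, 0.0031, 0.1705]
orientation: [180.0, -0.0, -154.6]
ft_force: [0.1, -1.3, -0.3]
finger_gap: 0.0298
```

send_rows:
  steps:
    - [[0, 0, 0], 0]
    - [[0, 0, 0], 0]
    - [[0, 0, 0], 0]

```text
clock: 12.22
tool_pos: [0.5659, 0.0031, 0.1705]
orientation: [-180.0, -0.0, -154.6]
ft_force: [0.2, -0.1, 0.5]
finger_gap: 0.0174
```

Gripped with about 0 N. Now I write a feel-your-way helper. It logs pose, force and command, fits the circle (centre, throw) from position plus radial force, and works out the next rows.

send_rows:
  steps:
    - [[-0.1, -2.7, 0], 0]
    - [[-0.2, -2.7, 0], 0]
    - [[-0.4, -2.6, 0], 0]
    - [[-0.5, -2.7, 0], 0]
    - [[-0.6, -2.6, 0], 0]
  newtons: 40

```text
clock: 12.63
tool_pos: [0.5733, -0.0084, 0.1705]
orientation: [180.0, -0.0, -154.6]
ft_force: [-1.7, 0.9, 1.4]
finger_gap: 0.0172
```

```bash
python3 turn.py 3 5
```

```text
t 12.63 c [0.6125 0.0247] r 51.43 a0 -155.1 turned 15.4 cmd 15.0 Fr_on_handle -0.7 Ft_on_tool -1.8 dist-r -0.13 cmdR-r -0.23
[[[-0.5, -2.6, 0], 0], [[-0.9, -2.6, 0], 0], [[-1.0, -2.5, 0], 0], [[-1.1, -2.4, 0], 0], [[-1.3, -2.4, 0], 0]]
```

send_rows:
  steps:
    - [[-0.5, -2.6, 0], 0]
    - [[-0.9, -2.6, 0], 0]
    - [[-1.0, -2.5, 0], 0]
    - [[-1.1, -2.4, 0], 0]
    - [[-1.3, -2.4, 0], 0]

```text
clock: 13.05
tool_pos: [0.5831, -0.0175, 0.1705]
orientation: [180.0, -0.0, -154.5]
ft_force: [-1.1, 1.1, 2.2]
finger_gap: 0.0175
```

```bash
python3 turn.py 3 5
```

```text
t 13.05 c [0.6124 0.0248] r 51.41 a0 -155.0 turned 30.2 cmd 30.0 Fr_on_handle 0.3 Ft_on_tool -1.5 dist-r 0.07 cmdR-r 0.07
[[[-1.5, -2.3, 0], 0], [[-1.5, -2.2, 0], 0], [[-1.6, -2.1, 0], 0], [[-1.7, -2.1, 0], 0], [[-1.9, -2.0, 0], 0]]
```

send_rows:
  steps:
    - [[-1.5, -2.3, 0], 0]
    - [[-1.5, -2.2, 0], 0]
    - [[-1.6, -2.1, 0], 0]
    - [[-1.7, -2.1, 0], 0]
    - [[-1.9, -2.0, 0], 0]

```text
clock: 13.47
tool_pos: [0.5951, -0.0236, 0.1705]
orientation: [180.0, -0.0, -154.6]
ft_force: [-2.4, 1.5, 1.9]
finger_gap: 0.0176
```

```bash
python3 turn.py 4 5
```

```text
t 13.47 c [0.6123 0.0249] r 51.33 a0 -154.8 turned 45.3 cmd 45.1 Fr_on_handle 0.6 Ft_on_tool -2.7 dist-r 0.13 cmdR-r 0.11
[[[-2.7, -2.4, 0], 0], [[-2.8, -2.2, 0], 0], [[-2.9, -2.1, 0], 0], [[-3.1, -1.8, 0], 0], [[-3.2, -1.7, 0], 0]]
```

send_rows:
  steps:
    - [[-2.7, -2.4, 0], 0]
    - [[-2.8, -2.2, 0], 0]
    - [[-2.9, -2.1, 0], 0]
    - [[-3.1, -1.8, 0], 0]
    - [[-3.2, -1.7, 0], 0]

```text
clock: 13.88
tool_pos: [0.6129, -0.0265, 0.1704]
orientation: [-180.0, -0.0, -154.6]
ft_force: [-2.3, -0.1, 3.6]
finger_gap: 0.0175
```

```bash
python3 turn.py 4 5
```

```text
t 13.88 c [0.6124 0.0249] r 51.46 a0 -154.9 turned 65.4 cmd 65.0 Fr_on_handle -0.1 Ft_on_tool -2.3 dist-r 0.02 cmdR-r -0.09
[[[-3.3, -1.5, 0], 0], [[-3.4, -1.2, 0], 0], [[-3.4, -0.9, 0], 0], [[-3.5, -0.7, 0], 0], [[-3.6, -0.5, 0], 0]]
```

send_rows:
  steps:
    - [[-3.3, -1.5, 0], 0]
    - [[-3.4, -1.2, 0], 0]
    - [[-3.4, -0.9, 0], 0]
    - [[-3.5, -0.7, 0], 0]
    - [[-3.6, -0.5, 0], 0]

```text
clock: 14.3
tool_pos: [0.6304, -0.0234, 0.1705]
orientation: [-180.0, -0.0, -154.6]
ft_force: [-3.2, -1.8, 3.5]
finger_gap: 0.0177
```

```bash
python3 turn.py 4 5
```

```text
t 14.30 c [0.6127 0.0251] r 51.75 a0 -154.8 turned 84.9 cmd 84.6 Fr_on_handle -0.6 Ft_on_tool -3.6 dist-r -0.08 cmdR-r -0.19
[[[-3.6, -0.4, 0], 0], [[-3.6, 0.0, 0], 0], [[-3.6, 0.3, 0], 0], [[-3.6, 0.5, 0], 0], [[-3.5, 0.8, 0], 0]]
```

send_rows:
  steps:
    - [[-3.6, -0.4, 0], 0]
    - [[-3.6, 0.0, 0], 0]
    - [[-3.6, 0.3, 0], 0]
    - [[-3.6, 0.5, 0], 0]
    - [[-3.5, 0.8, 0], 0]

```text
clock: 14.72
tool_pos: [0.6461, -0.0145, 0.1705]
orientation: [-180.0, -0.0, -154.6]
ft_force: [-3.4, -1.7, 3.7]
finger_gap: 0.0174
```

```bash
python3 turn.py 3 5
```

```text
t 14.72 c [0.6125 0.025 ] r 51.57 a0 -154.9 turned 105.3 cmd 105.0 Fr_on_handle 0.9 Ft_on_tool -3.7 dist-r 0.23 cmdR-r 0.15
[[[-2.6, 0.9, 0], 0], [[-2.5, 0.9, 0], 0], [[-2.5, 1.0, 0], 0], [[-2.4, 1.1, 0], 0], [[-2.4, 1.3, 0], 0]]
```

send_rows:
  steps:
    - [[-2.6, 0.9, 0], 0]
    - [[-2.5, 0.9, 0], 0]
    - [[-2.5, 1.0, 0], 0]
    - [[-2.4, 1.1, 0], 0]
    - [[-2.4, 1.3, 0], 0]

```text
clock: 15.13
tool_pos: [0.6544, -0.0058, 0.1704]
orientation: [-179.9, -0.1, -154.6]
ft_force: [-5.2, -8.4, 4.7]
finger_gap: 0.0177
```

```bash
python3 turn.py 3 5
```

```text
t 15.13 c [0.6128 0.0254] r 51.98 a0 -154.6 turned 117.8 cmd 119.1 Fr_on_handle -0.9 Ft_on_tool -9.8 dist-r -0.02 cmdR-r -0.36
[[[-2.5, 1.1, 0], 0], [[-2.3, 1.5, 0], 0], [[-2.2, 1.6, 0], 0], [[-2.1, 1.7, 0], 0], [[-2.0, 1.9, 0], 0]]
```

Stud pressing has started (about 10 N tangential).

send_rows:
  steps:
    - [[-2.5, 1.1, 0], 0]
    - [[-2.3, 1.5, 0], 0]
    - [[-2.2, 1.6, 0], 0]
    - [[-2.1, 1.7, 0], 0]
    - [[-2.0, 1.9, 0], 0]

```text
clock: 15.55
tool_pos: [0.6614, 0.0063, 0.1705]
orientation: [-179.9, -0.0, -154.6]
ft_force: [-3.5, -6.9, 3.0]
finger_gap: 0.0175
```

```bash
python3 turn.py 3 5
```

```text
t 15.55 c [0.6128 0.0254] r 52.00 a0 -154.6 turned 133.2 cmd 134.1 Fr_on_handle 0.7 Ft_on_tool -7.7 dist-r 0.24 cmdR-r -0.02
[[[-1.9, 1.9, 0], 0], [[-1.8, 2.1, 0], 0], [[-1.7, 2.1, 0], 0], [[-1.6, 2.2, 0], 0], [[-1.4, 2.3, 0], 0]]
```

send_rows:
  steps:
    - [[-1.9, 1.9, 0], 0]
    - [[-1.8, 2.1, 0], 0]
    - [[-1.7, 2.1, 0], 0]
    - [[-1.6, 2.2, 0], 0]
    - [[-1.4, 2.3, 0], 0]

```text
clock: 15.97
tool_pos: [0.6648, 0.0202, 0.1705]
orientation: [-180.0, 0.0, -154.6]
ft_force: [-1.6, -4.0, 2.7]
finger_gap: 0.0173
```

```bash
python3 turn.py 3 5
```

```text
t 15.97 c [0.6128 0.0253] r 51.93 a0 -154.7 turned 149.1 cmd 149.2 Fr_on_handle 1.2 Ft_on_tool -4.1 dist-r 0.32 cmdR-r 0.06
[[[-1.3, 2.4, 0], 0], [[-1.2, 2.4, 0], 0], [[-1.1, 2.5, 0], 0], [[-0.9, 2.6, 0], 0], [[-0.8, 2.6, 0], 0]]
```

send_rows:
  steps:
    - [[-1.3, 2.4, 0], 0]
    - [[-1.2, 2.4, 0], 0]
    - [[-1.1, 2.5, 0], 0]
    - [[-0.9, 2.6, 0], 0]
    - [[-0.8, 2.6, 0], 0]

```text
clock: 16.38
tool_pos: [0.664, 0.0349, 0.1705]
orientation: [180.0, 0.0, -154.5]
ft_force: [-0.8, 0.3, 2.2]
finger_gap: 0.0171
```

```bash
python3 turn.py 4 5
```

```text
t 16.38 c [0.6128 0.0252] r 51.89 a0 -154.7 turned 165.4 cmd 164.4 Fr_on_handle 0.8 Ft_on_tool 0.4 dist-r 0.20 cmdR-r 0.03
[[[-0.8, 3.5, 0], 0], [[-0.6, 3.6, 0], 0], [[-0.4, 3.6, 0], 0], [[-0.1, 3.6, 0], 0], [[0.1, 3.6, 0], 0]]
```

send_rows:
  steps:
    - [[-0.8, 3.5, 0], 0]
    - [[-0.6, 3.6, 0], 0]
    - [[-0.4, 3.6, 0], 0]
    - [[-0.1, 3.6, 0], 0]
    - [[0.1, 3.6, 0], 0]

```text
clock: 16.8
tool_pos: [0.6577, 0.0516, 0.1705]
orientation: [180.0, 0.0, -154.5]
ft_force: [-0.2, -0.3, 1.8]
finger_gap: 0.0176
```

```bash
python3 turn.py 4 5
```

```text
t 16.80 c [0.6128 0.0253] r 51.91 a0 -154.7 turned 185.0 cmd 184.2 Fr_on_handle 0.3 Ft_on_tool -0.2 dist-r 0.15 cmdR-r -0.02
[[[0.4, 3.6, 0], 0], [[0.6, 3.6, 0], 0], [[0.9, 3.5, 0], 0], [[1.1, 3.4, 0], 0], [[1.4, 3.4, 0], 0]]
```

send_rows:
  steps:
    - [[0.4, 3.6, 0], 0]
    - [[0.6, 3.6, 0], 0]
    - [[0.9, 3.5, 0], 0]
    - [[1.1, 3.4, 0], 0]
    - [[1.4, 3.4, 0], 0]

```text
clock: 17.22
tool_pos: [0.646, 0.0653, 0.1705]
orientation: [180.0, -0.0, -154.5]
ft_force: [-0.4, 0.2, 3.5]
finger_gap: 0.0172
```

```bash
python3 turn.py 4 5
```

```text
t 17.22 c [0.6128 0.0253] r 51.93 a0 -154.7 turned 204.9 cmd 204.2 Fr_on_handle 0.1 Ft_on_tool 0.4 dist-r 0.08 cmdR-r -0.03
[[[1.6, 3.3, 0], 0], [[1.8, 3.1, 0], 0], [[2.0, 3.0, 0], 0], [[2.3, 2.9, 0], 0], [[2.4, 2.6, 0], 0]]
```

send_rows:
  steps:
    - [[1.6, 3.3, 0], 0]
    - [[1.8, 3.1, 0], 0]
    - [[2.0, 3.0, 0], 0]
    - [[2.3, 2.9, 0], 0]
    - [[2.4, 2.6, 0], 0]

```text
clock: 17.63
tool_pos: [0.6304, 0.0742, 0.1705]
orientation: [180.0, -0.0, -154.6]
ft_force: [-0.7, 0.9, 3.2]
finger_gap: 0.0174
```

```bash
python3 turn.py 4 5
```

```text
t 17.63 c [0.6127 0.0254] r 51.98 a0 -154.6 turned 224.6 cmd 224.0 Fr_on_handle -0.6 Ft_on_tool 0.9 dist-r -0.02 cmdR-r -0.14
[[[2.5, 2.6, 0], 0], [[2.8, 2.3, 0], 0], [[2.9, 2.2, 0], 0], [[3.1, 1.9, 0], 0], [[3.2, 1.7, 0], 0]]
```

send_rows:
  steps:
    - [[2.5, 2.6, 0], 0]
    - [[2.8, 2.3, 0], 0]
    - [[2.9, 2.2, 0], 0]
    - [[3.1, 1.9, 0], 0]
    - [[3.2, 1.7, 0], 0]

```text
clock: 18.05
tool_pos: [0.6128, 0.0774, 0.1705]
orientation: [-180.0, -0.0, -154.6]
ft_force: [-0.9, 0.2, 3.3]
finger_gap: 0.0174
```

```bash
python3 turn.py 4 5
```

```text
t 18.05 c [0.6127 0.0254] r 52.00 a0 -154.5 turned 244.5 cmd 244.0 Fr_on_handle -0.2 Ft_on_tool 0.9 dist-r 0.01 cmdR-r -0.03
[[[3.3, 1.5, 0], 0], [[3.4, 1.2, 0], 0], [[3.5, 1.0, 0], 0], [[3.6, 0.8, 0], 0], [[3.6, 0.5, 0], 0]]
```

send_rows:
  steps:
    - [[3.3, 1.5, 0], 0]
    - [[3.4, 1.2, 0], 0]
    - [[3.5, 1.0, 0], 0]
    - [[3.6, 0.8, 0], 0]
    - [[3.6, 0.5, 0], 0]

```text
clock: 18.47
tool_pos: [0.595, 0.0744, 0.1705]
orientation: [-180.0, 0.0, -154.6]
ft_force: [1.3, -0.2, 2.1]
finger_gap: 0.017
```

```bash
python3 turn.py 4 5
```

```text
t 18.47 c [0.6127 0.0254] r 51.99 a0 -154.6 turned 264.5 cmd 264.1 Fr_on_handle 0.7 Ft_on_tool -1.2 dist-r 0.12 cmdR-r 0.05
[[[3.6, 0.2, 0], 0], [[3.7, -0.0, 0], 0], [[3.6, -0.3, 0], 0], [[3.6, -0.5, 0], 0], [[3.5, -0.7, 0], 0]]
```

send_rows:
  steps:
    - [[3.6, 0.2, 0], 0]
    - [[3.7, 0, 0], 0]
    - [[3.6, -0.3, 0], 0]
    - [[3.6, -0.5, 0], 0]
    - [[3.5, -0.7, 0], 0]

```text
clock: 18.88
tool_pos: [0.5793, 0.0654, 0.1705]
orientation: [-180.0, 0.0, -154.6]
ft_force: [0.1, 0.1, 1.4]
finger_gap: 0.0177
```

```bash
python3 turn.py 4 5
```

```text
t 18.88 c [0.6127 0.0254] r 52.00 a0 -154.5 turned 284.4 cmd 284.0 Fr_on_handle -0.0 Ft_on_tool -0.2 dist-r 0.11 cmdR-r -0.00
[[[3.5, -1.0, 0], 0], [[3.4, -1.2, 0], 0], [[3.3, -1.5, 0], 0], [[3.2, -1.7, 0], 0], [[3.1, -2.0, 0], 0]]
```

send_rows:
  steps:
    - [[3.5, -1, 0], 0]
    - [[3.4, -1.2, 0], 0]
    - [[3.3, -1.5, 0], 0]
    - [[3.2, -1.7, 0], 0]
    - [[3.1, -2, 0], 0]

```text
clock: 19.3
tool_pos: [0.5676, 0.0516, 0.1705]
orientation: [180.0, -0.0, -154.5]
ft_force: [1.2, 0.9, 1.4]
finger_gap: 0.0174
```

```bash
python3 turn.py 4 5
```

```text
t 19.30 c [0.6127 0.0254] r 52.00 a0 -154.5 turned 304.4 cmd 304.0 Fr_on_handle 0.6 Ft_on_tool -1.4 dist-r 0.15 cmdR-r -0.01
[[[2.9, -2.1, 0], 0], [[2.8, -2.4, 0], 0], [[2.6, -2.5, 0], 0], [[2.4, -2.7, 0], 0], [[2.3, -2.9, 0], 0]]
```

send_rows:
  steps:
    - [[2.9, -2.1, 0], 0]
    - [[2.8, -2.4, 0], 0]
    - [[2.6, -2.5, 0], 0]
    - [[2.4, -2.7, 0], 0]
    - [[2.3, -2.9, 0], 0]

```text
clock: 19.72
tool_pos: [0.5614, 0.0346, 0.1705]
orientation: [180.0, -0.0, -154.6]
ft_force: [0.3, 0.9, 0.0]
finger_gap: 0.0175
```

```bash
python3 turn.py 4 5
```

```text
t 19.72 c [0.6127 0.0254] r 52.00 a0 -154.5 turned 324.4 cmd 324.1 Fr_on_handle 0.1 Ft_on_tool -0.9 dist-r 0.12 cmdR-r -0.02
[[[2.0, -3.0, 0], 0], [[1.8, -3.2, 0], 0], [[1.6, -3.2, 0], 0], [[1.4, -3.4, 0], 0], [[1.1, -3.4, 0], 0]]
```

send_rows:
  steps:
    - [[2.0, -3.0, 0], 0]
    - [[1.8, -3.2, 0], 0]
    - [[1.6, -3.2, 0], 0]
    - [[1.4, -3.4, 0], 0]
    - [[1.1, -3.4, 0], 0]

```text
clock: 20.13
tool_pos: [0.5613, 0.0165, 0.1705]
orientation: [180.0, -0.0, -154.6]
ft_force: [-0.3, 1.7, 1.6]
finger_gap: 0.0175
```

```bash
python3 turn.py 3.2 5
```

```text
t 20.13 c [0.6127 0.0254] r 52.01 a0 -154.5 turned 344.4 cmd 344.0 Fr_on_handle -0.0 Ft_on_tool -1.7 dist-r 0.11 cmdR-r 0.01
[[[0.7, -2.8, 0], 0], [[0.6, -2.9, 0], 0], [[0.4, -2.8, 0], 0], [[0.2, -2.9, 0], 0], [[0.1, -2.9, 0], 0]]
```

send_rows:
  steps:
    - [[0.7, -2.8, 0], 0]
    - [[0.6, -2.9, 0], 0]
    - [[0.4, -2.8, 0], 0]
    - [[0.2, -2.9, 0], 0]
    - [[0.1, -2.9, 0], 0]

```text
clock: 20.55
tool_pos: [0.5657, 0.0029, 0.1705]
orientation: [180.0, -0.0, -154.6]
ft_force: [-0.1, 2.4, 1.7]
finger_gap: 0.0174
```

send_rows:
  steps:
    - [[0, 0, 0], 0]
    - [[0, 0, 0], 0]
    - [[0, 0, 0], 0]

```text
clock: 20.8
tool_pos: [0.5657, 0.0029, 0.1705]
orientation: [-180.0, -0.0, -154.6]
ft_force: [0.9, -0.4, 1.3]
finger_gap: 0.0174
```

```bash
python3 turn.py 0 1
```

```text
t 20.80 c [0.6127 0.0254] r 52.00 a0 -154.5 turned 0.1 cmd 0.0 Fr_on_handle 0.6 Ft_on_tool 0.8 dist-r 0.08 cmdR-r 0.04
[[[-0.0, 0.0, 0], 0]]
```

That is one full turn (360.1°) with the forces settled. Releasing and rising.

send_rows:
  steps:
    - [[0, 0, 0], 0]
    - [[0, 0, 0], 0]
    - [[0, 0, 0], 0]
    - [[0, 0, 0], 0]
    - [[0, 0, 0], 0]
  claw: 60

```text
clock: 21.22
tool_pos: [0.5656, 0.0031, 0.1704]
orientation: [180.0, -0.0, -154.5]
ft_force: [0.2, -0.2, 0.1]
finger_gap: 0.0475
```

send_rows:
  steps:
    - [[0, 0, -10], 0]
    - [[0, 0, -25], 0]
    - [[0, 0, -30], 0]
    - [[0, 0, -25], 0]
    - [[0, 0, -10], 0]

```text
clock: 21.63
tool_pos: [0.5668, 0.0028, 0.2746]
orientation: [-179.9, 0.2, -154.6]
ft_force: [0.3, -0.5, 0.3]
finger_gap: 0.0601
```

send_rows:
  steps:
    - [[0, 0, 0], 0]
    - [[0, 0, 0], 0]
    - [[0, 0, 0], 0]
    - [[0, 0, 0], 0]
    - [[0, 0, 0], 0]

```text
clock: 22.05
tool_pos: [0.5652, 0.003, 0.2695]
orientation: [180.0, -0.1, -154.6]
ft_force: [-0.1, -0.3, -0.3]
finger_gap: 0.0602
```

```bash
python3 - <<'E'
from cell import bot
from h import *
import pickle
s=bot.sense();print(s["tool_pos"],s["ft_force"],s["finger_gap"])
for n in ["top","wrist","scene"]:
    p=bot.get_image(n); cv2.imwrite(f"pics/{n}5.png",p["pixels"][:,:,::-1]); pickle.dump(p,open(f"{n}5.pkl","wb"))
a=cv2.imread("pics/scene5.png")[165:295,160:310]; cv2.imwrite("pics/scene5z.png",cv2.resize(a,None,fx=4.5,fy=4.5,interpolation=cv2.INTER_CUBIC))
a=cv2.imread("pics/wrist5.png"); cv2.imwrite("pics/wrist5z.png",cv2.resize(a,(800,600),interpolation=cv2.INTER_CUBIC))
E
```

```text
[0.5652422  0.00299666 0.26949755] [-0.13018755 -0.25023133 -0.28741656] 0.06017794086317705
```

View pics/scene5z.png

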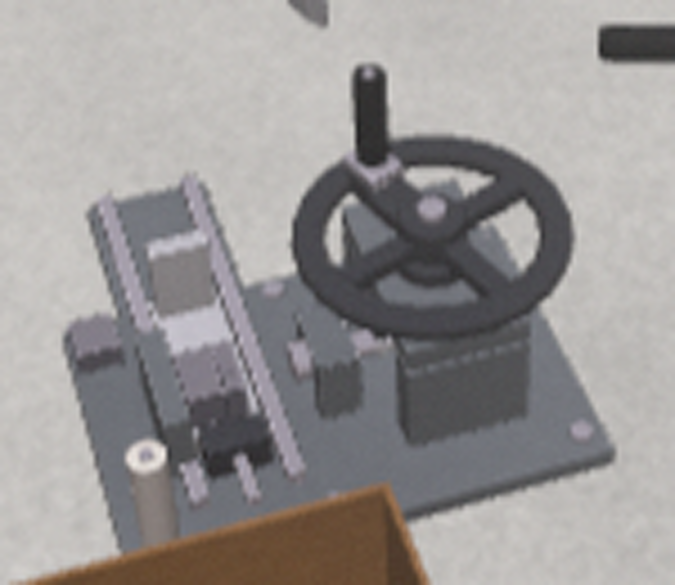

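View pics/wrist5z.png

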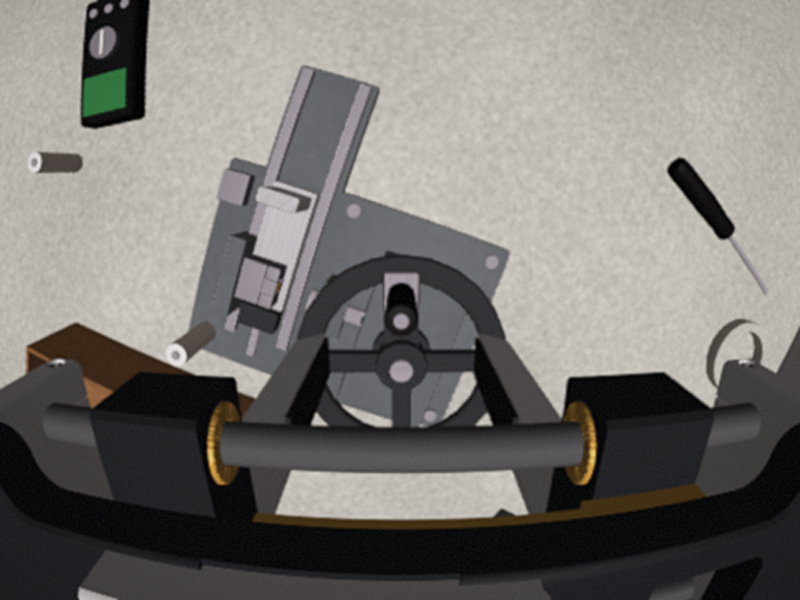

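The stud is pressed in (its brass tip no longer stands out), the handle is back at its starting pixel (370,74), and the slide and bystanders have not moved.

```bash
python3 -c "
from cell import bot
print(bot.sign_off())"
```

```text
the job is handed in; nothing more can be done
None
```

The press cycle is done and handed in at about 22 s of the 72 s allowed. The stud is pressed in, the handle is back where it began, and the gripper is open and clear.

- **Slide:** I pushed it home about 45 mm from behind its lug. The first firm push went further than intended, reaching about 24 N at the tool, or roughly 22 N at the stop after drag. That is more than twice the 10 N asked and close to the clamp's 24 N limit. On the second push, to about 11 N, the slide met the stop at the same place within 0.1 mm, so I take it the stop did not shift.
- **Wheel:** I turned it anticlockwise once; the measured turn was 360.1°. Force and position gave the handle's throw as 52.0 mm. The sampled radial force stayed at or below 1.2 N, against the 7 N limit. The tangential force peaked at about 10 N while the stud went in.
- **Last checks:** After release, the handle is at the same pixel as at the start. The brass stud no longer stands out of its block, and the slide still rests against the stop. The bystanders in view had not moved. I did not measure the stud's depth itself; I only saw it in the pictures.

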